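Line up the reagent bottles by size

TASK

Stand the four brown reagent bottles in the white bottle tray in order of size, one in each round recess: the smallest in the recess at the end nearest the balance, then the next larger, and so on to the largest at the far end. Set each one down gently, upright and in the middle of its rubber pad - do not drop it or tip it over - and leave the small glass flask where it stands.

Things in the scene. Friction and masses are not known exactly. Their poses are not given: they have to be found in the camera images.
- bottle_a: The smallest of the four closed brown glass bottles with blue screw caps and a white label band: body 36 mm in diameter, straight-sided up to 40 mm, 74 mm tall overall; round cap 32 mm in diameter, 22 mm high, at the very top (a good place to grip, from above). About 65 g. Loose and upright. Origin: centre of its underside; z up through the cap. Its yaw does not matter.
- bottle_b: The second smallest of the four closed brown glass bottles with blue screw caps and a white label band: body 46 mm in diameter, straight-sided up to 52 mm, 91 mm tall overall; round cap 40 mm in diameter, 25 mm high, at the very top (a good place to grip, from above). About 115 g. Loose and upright. Origin: centre of its underside; z up through the cap. Its yaw does not matter.
- bottle_c: The second largest of the four closed brown glass bottles with blue screw caps and a white label band: body 56 mm in diameter, straight-sided up to 62 mm, 105 mm tall overall; round cap 54 mm in diameter, 28 mm high, at the very top (a good place to grip, from above). About 200 g. Loose and upright. Origin: centre of its underside; z up through the cap. Its yaw does not matter.
- bottle_d: The largest of the four closed brown glass bottles with blue screw caps and a white label band: body 70 mm in diameter, straight-sided up to 90 mm, 143 mm tall overall; round cap 54 mm in diameter, 28 mm high, at the very top (a good place to grip, from above). About 400 g. Loose and upright. Origin: centre of its underside; z up through the cap. Its yaw does not matter.
- pad_1: Grey round rubber pad, 81 mm wide, in the first (at the end to the robot's right, -y) of four equal round recesses (84 mm wide, 95 mm apart in a row) of the white bottle tray (fixed, 400 x 110 mm, 14 mm high, low grips at its ends). Origin: centre of the pad's upper face, 7 mm above the bench, 7 mm below the tray's top. y axis along the row from pad_1 to pad_4, x across it, z up.
- pad_2: Grey round rubber pad, 81 mm wide, in the second from the robot's right of four equal round recesses (84 mm wide, 95 mm apart in a row) of the white bottle tray (fixed, 400 x 110 mm, 14 mm high, low grips at its ends). Origin: centre of the pad's upper face, 7 mm above the bench, 7 mm below the tray's top. y axis along the row from pad_1 to pad_4, x across it, z up.
- pad_3: Grey round rubber pad, 81 mm wide, in the third from the robot's right of four equal round recesses (84 mm wide, 95 mm apart in a row) of the white bottle tray (fixed, 400 x 110 mm, 14 mm high, low grips at its ends). Origin: centre of the pad's upper face, 7 mm above the bench, 7 mm below the tray's top. y axis along the row from pad_1 to pad_4, x across it, z up.
- pad_4: Grey round rubber pad, 81 mm wide, in the fourth (at the end to the robot's left, +y) of four equal round recesses (84 mm wide, 95 mm apart in a row) of the white bottle tray (fixed, 400 x 110 mm, 14 mm high, low grips at its ends). Origin: centre of the pad's upper face, 7 mm above the bench, 7 mm below the tray's top. y axis along the row from pad_1 to pad_4, x across it, z up.
- balance: White laboratory balance, round steel pan, grey display panel, 250 mm deep (x), 180 mm wide (y), 71 mm high, fixed. It stands 0.6 m out to the robot's left (+y) or right (-y); a grey stirring hotplate with a round white plate, up to 130 mm high, stands on the other side. Origin: centre of its underside.
- flask: Small clear stoppered conical flask, 51 mm wide at the foot, 99 mm tall, 90 g, loose, among the bottles on the robot's side of the tray; not part of the job. Origin: centre of its underside, z up. Other bystanders: a marker and a scoop lie flat beside it; around the tray a tube rack (53 mm high), dishes (45 mm), a beaker (88 mm), a wash bottle (195 mm).
Mind the look-alikes: they are no part of the job. What is shaped like the bottle_a but pink or red is not meant. Leave any green look-alike of the bottle_d alone.

How it is judged:
At the end, for the whole second after the job is handed in: From the tray end nearest the balance, the recesses hold the bottles from smallest to largest; each is within 15 mm of its pad's centre, down on the pad (4 mm), upright (0.06 rad), at rest and released; the flask stands within 30 mm of its start (((world y of balance below 0 m and horizontal distance between bottle_a and pad_1 below 0.015 m and horizontal distance between bottle_b and pad_2 below 0.015 m and horizontal distance between bottle_c and pad_3 below 0.015 m and horizontal distance between bottle_d and pad_4 below 0.015 m) or (world y of balance above 0 m and horizontal distance between bottle_a and pad_4 below 0.015 m and horizontal distance between bottle_b and pad_3 below 0.015 m and horizontal distance between bottle_c and pad_2 below 0.015 m and horizontal distance between bottle_d and pad_1 below 0.015 m)) and z of each of bottle_a, bottle_b, bottle_c, bottle_d in the frame of pad_1 below 0.004 m and angle between each of bottle_a, bottle_b, bottle_c, bottle_d's own z axis and vertical below 0.06 rad and linear speed of each of bottle_a, bottle_b, bottle_c, bottle_d below 0.02 m/s and distance of flask from where it was at the start of the episode below 0.03 m and angle between flask's own z axis and vertical below 0.15 rad); the robot touches nothing.
It fails at once if a bottle is tipped over (leans more than 45 degrees) (angle between any of bottle_a, bottle_b, bottle_c, bottle_d's own z axis and vertical above 0.785 rad).
It fails at once if a bottle is dropped (in the air, more than 35 mm above the bench, and not held) ((height (world z) of bottle_a above 0.035 m and contact force between bottle_a and the fingers below 0.01 N) or (height (world z) of bottle_b above 0.035 m and contact force between bottle_b and the fingers below 0.01 N) or (height (world z) of bottle_c above 0.035 m and contact force between bottle_c and the fingers below 0.01 N) or (height (world z) of bottle_d above 0.035 m and contact force between bottle_d and the fingers below 0.01 N)).
It fails at once if the glass flask is pushed more than 30 mm away or knocked over (distance of flask from where it was at the start of the episode above 0.03 m or angle between flask's own z axis and vertical above 0.6 rad).
It also fails if it takes over 96 s, if anything falls off the work surface, if the arm or the gripper's body presses on something with over 40 N, if the wrist force passes 120 N, or if a joint passes its speed limit or range.

ROBOT

A 6-joint arm with a two-finger parallel gripper is mounted at the origin on the work surface. World frame = base frame: x ahead of the robot, y to its left, z up, the work surface at z = 0. Lengths are in m, angles in rad, forces in N, time in s.
With the tool pointing down it reaches from about 0.375 to 0.975 m from the base axis. Payload 3.8 kg.
Tool frame: the origin (TCP) lies on the mounting face of the last link; the fingertips stand 173 mm ahead of it and the grasp point (between the pads) lies 155 mm ahead of it (bot.hold_point_z is the distance from the TCP to the grasp point, in m); z points along the fingers, y is the line along which they close (so a half turn about z gives the same grasp; the last joint's range is limited). The gripper opens to 85 mm and grips with 20 to 120 N. Pads are 22 mm wide; open, the fingers measure 114 mm over their backs; the gripper's body (76 mm by 85 mm) begins 54 mm behind the grasp point. The pads swing forward as they close: fully open they stand 13 mm farther back than shut.
Start: joints at [1.193, 0.264, 1.604, -0, 1.274, -0.037], TCP at [0.226, 0.636, 0.405] pointing down, gripper open.
Joint ranges: [-2.63, 2.63], [-0.94, 2.18], [0.31, 2.57], [-1.31, 4.45], [0, 2.66], [-2.55, 2.55]. Speed limits (rad/s): [2.57, 2.57, 3.14, 3.14, 3.14, 3.14].

INTERFACE

Orientations are given as a rotation vector (axis times angle).
In Python, from workcell import bot, optics gives the robot as it stands.
- The arm moves only by the shell command python3 -m jog 'ROWS' [OPENING] [FORCE]. ROWS is JSON, a list of rows, each an object of numbers: "dx", "dy", "dz": the shift along the tool's x, y, z in mm; "ax", "ay", "az": the turn, a rotation vector about the tool's x, y, z in degrees. A call has 1 to 20 rows; each row shifts and turns the commanded pose from where the row before left it, along the tool's axes as they then stand; what a row does not reach is not made up. A row lasts 1/12 s, in which the tool goes at most 41.7 mm and 7.16 degrees, less where a joint would pass 70% of its speed; a pose out of reach is approached as far as the arm can. A call with a gripper value outside its range is refused whole. OPENING is the opening, from 0 (shut) to 1 (fully open), set as the call begins (- or left out, the last holds). The fingers move at their own pace and stop on an object; FORCE is the grip in N (left out, the last holds). Time passes only in rows, so rows that do not move let the fingers close. It gives the time, the measured TCP pose, the force, the opening and the grip force at its end, in the units of the state.
- bot.read_state(): the state, without advancing time (a new reading comes with each control period).
- optics.read_camera(name): name is "scene" or "top" or "wrist"; returns a dict with "img" (384x512x3 uint8, red, green, blue), "vertical_fov" (degrees; the focal length in pixels is half the picture's height over the tangent of half this angle, whatever the lens; pixels are square), "cx", "cy" (the principal point, pixels), "R" (3x3) and "t" (3): a world point X has camera coordinates R X + t; the wrist camera has in their place "tool_from_camera" (4x4, takes a point from camera to tool coordinates, whose origin is the TCP and whose axes are the flange's). Camera axes: x right, y down, z forward; pixel columns grow to the right and rows downward; lengths in m; the calibration is good to about 2 mm. A picture is of the moment at which its call begins: read the wrist's pose just before it. There is no depth.
- bot.finish_job(): hands the job in; it is judged then, once.
The state is a dict: "time": time; "q": joint angles; "joint_vel": joint speeds; "joint_torque": joint torques, N m; "tool_pos": TCP position; "tcp_rot": TCP orientation; "wrist_force": force on the tool from outside, world axes, zero at the start; "torque": the same for the moment, N m; "width": opening from 0.0 (shut) to 1.0 (fully open); "grip_force": force on a finger pad.
Only numpy, scipy, OpenCV 4.12 (cv2) and the standard library are available. Lean on these libraries where they do the work, as an engineer would, in place of code of your own. Each camera call takes 0.05 s, during which the arm holds its last target. There are 200 camera calls.

## Working session

There is one attempt and no reset: what is moved stays moved. The work goes in short steps, Python scripts to look and compute and a shell command to move; the robot and the scene stay as the last step left them, time stands still between calls to the robot, and variables do not carry over. Pictures are saved under pics/ and viewed, at most 14 in all, crops included, and the job is handed in when it is done.

```bash
ls; mkdir -p pics
python3 - <<'E'
from workcell import bot, optics
import cv2
s=bot.read_state(); print(s['time'],s['tool_pos'],s['tcp_rot'],s['width'],bot.hold_point_z)
for n in ['scene','top','wrist']:
    c=optics.read_camera(n); cv2.imwrite(f'pics/{n}0.png',c['img'][:,:,::-1])
    print(n,{k:v for k,v in c.items() if k!='img'})
E
```

```text
pics
0.0 [0.22549723 0.63586183 0.40336423] [-0.53267791 -3.09560429  0.00339253] 0.9966612270390597 0.1547
scene {'vertical_fov': 54.39499262149493, 'cx': 254.18989574839347, 'cy': 194.74762673780322, 'R': array([[ 0.84048838,  0.54177271,  0.00785016],
       [ 0.4454216 , -0.68261796, -0.57933783],
       [-0.30851076,  0.49042334, -0.81504973]]), 't': array([-0.39913324, -0.20085685,  1.41961664])}
top {'vertical_fov': 48.08931720238105, 'cx': 253.5604286405832, 'cy': 195.55593352297717, 'R': array([[-0.02424946, -0.99969323,  0.00504068],
       [-0.99708453,  0.02382067, -0.07249152],
       [ 0.0723492 , -0.00678387, -0.99735629]]), 't': array([-0.01903118,  0.51386425,  1.58697684])}
wrist {'vertical_fov': 59.904545759230864, 'cx': 257.93123604180545, 'cy': 190.45931844009425, 'tool_from_camera': array([[-1.16081200e-04, -9.51922944e-01, -3.06337551e-01,
         7.89616017e-02],
       [ 9.99999954e-01, -2.45869563e-05, -3.02530026e-04,
         7.50972172e-04],
       [ 2.80453365e-04, -3.06337572e-01,  9.51922903e-01,
         3.15138900e-02],
       [ 0.00000000e+00,  0.00000000e+00,  0.00000000e+00,
         1.00000000e+00]])}
```

View pics/scene0.png

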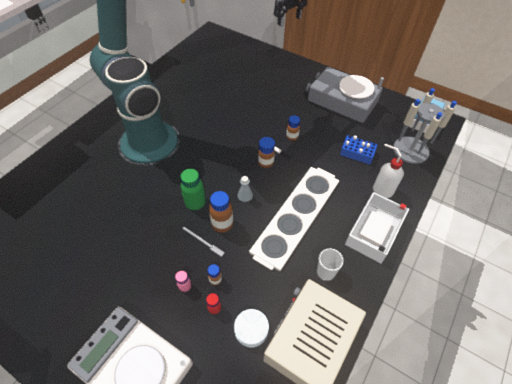

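View pics/top0.png

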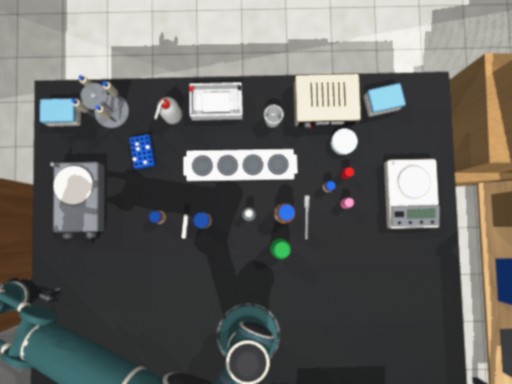

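The scene picture shows the blue-capped brown bottles at about (295,125), (267,150), (220,210) and (214,275). The look-alikes are green (193,190), pink (183,281) and red (213,303). The flask is at (245,190), and the tray runs from (318,183) to (273,246). The top picture shows the blue caps at (157,217), (203,220), (286,213) and (329,186), with pads at (202..278,165). The balance is at (412,195), on the right, which is −y, so the order is a→pad_1 through d→pad_4.

```bash
cat > h.py <<'E'
import numpy as np, cv2
from scipy.spatial.transform import Rotation as Ro
from workcell import bot, optics
def cam(n):
    s=bot.read_state(); c=optics.read_camera(n); c['f']=192/np.tan(np.radians(c['vertical_fov']/2))
    if n=='wrist':
        T=np.eye(4); T[:3,:3]=Ro.from_rotvec(s['tcp_rot']).as_matrix(); T[:3,3]=s['tool_pos']
        M=np.linalg.inv(T@c['tool_from_camera']); c['R']=M[:3,:3]; c['t']=M[:3,3]
    return c
def ray(c,uv):
    d=np.array([(uv[0]-c['cx'])/c['f'],(uv[1]-c['cy'])/c['f'],1]); return -c['R'].T@c['t'], c['R'].T@d
def onplane(c,uv,z):
    o,d=ray(c,uv); return o+d*(z-o[2])/d[2]
def cross(c1,u1,c2,u2):
    o1,d1=ray(c1,u1); o2,d2=ray(c2,u2)
    k=np.linalg.lstsq(np.c_[d1,-d2],o2-o1,rcond=None)[0]; a,b=o1+k[0]*d1,o2+k[1]*d2
    return (a+b)/2,np.linalg.norm(a-b)
def proj(c,X):
    p=c['R']@X+c['t']; return p[:2]/p[2]*c['f']+[c['cx'],c['cy']]
def blobs(m,amin=15):
    n,l,st,ce=cv2.connectedComponentsWithStats(m.astype(np.uint8)); return [(ce[i],st[i]) for i in range(1,n) if st[i][4]>=amin]
def hsv(c): return cv2.cvtColor(c['img'],cv2.COLOR_RGB2HSV)
def blue(c):
    h=hsv(c); return (abs(h[...,0].astype(int)-113)<14)&(h[...,1]>150)&(h[...,2]>60)
E
python3 - <<'E'
from h import *
np.set_printoptions(precision=4,suppress=True)
t,s=cam('top'),cam('scene')
B=blobs(blue(s))
print('scene',[(b[0].round(1),b[1]) for b in B])
for ce,st in blobs(blue(t)):
    if not 150<ce[0]<340 or ce[1]<175: continue
    best=sorted([(cross(t,ce,s,b[0])[1],cross(t,ce,s,b[0])[0],b[0].round()) for b in B],key=lambda r:r[0])[0]
    print('top',ce.round(1),st[2:],best)
# pads, via grey blobs on the white tray
for n,c,box in(('top',t,(180,150,300,182)),('scene',s,(250,165,342,268))):
    h=hsv(c); x0,y0,x1,y1=box
    m=(h[...,1]<60)&(h[...,2]>50)&(h[...,2]<175); r=np.zeros_like(m); r[y0:y1,x0:x1]=m[y0:y1,x0:x1]
    r=cv2.morphologyEx(r.astype(np.uint8),cv2.MORPH_OPEN,np.ones((5,5)))
    for ce,st in blobs(r,100): print(n,'pad',ce.round(1),st[2:],onplane(c,ce,.007))
for n,uv in(('flask top',(249,214)),('green',(281,249)),('pink',(347,203)),('red',(348,172)),('beaker',(273,116)),('dish',(344,142)),('wash',(165,108)),('rack',(141,152))): print(n,onplane(t,uv,.08))
im=np.vstack([cv2.resize(t['img'][170:260,140:380],None,fx=3,fy=3),cv2.resize(s['img'][100:320,160:320],None,fx=1.4,fy=1.4)[:300,:].copy() if 0 else np.zeros((1,720,3),np.uint8)])
cv2.imwrite('pics/crop1.png',cv2.resize(s['img'][105:325,160:320],None,fx=2.7,fy=2.7)[:594,:,::-1])
E
```

```text
scene [(array([431.3,  90.8]), array([430,  89,   4,   5,  15], dtype=int32)), (array([416.6, 101.8]), array([415,  99,   5,   6,  20], dtype=int32)), (array([453.1, 103.3]), array([451, 101,   5,   6,  19], dtype=int32)), (array([293.8, 120.9]), array([289, 116,  11,  12, 106], dtype=int32)), (array([358.1, 149.9]), array([341, 135,  36,  29, 561], dtype=int32)), (array([266.3, 144.4]), array([259, 137,  16,  16, 211], dtype=int32)), (array([219.2, 200.2]), array([210, 191,  19,  20, 298], dtype=int32)), (array([213.2, 269.9]), array([208, 264,  12,  13, 118], dtype=int32))]
top [330.6 184.8] [10 10 80] (np.float64(0.00295706675352345), array([ 0.5405, -0.3109,  0.0743]), array([213., 270.]))
top [286.2 211.8] [ 15  15 184] (np.float64(0.0028384258348712853), array([ 0.4446, -0.1427,  0.136 ]), array([219., 200.]))
top [154.1 216.4] [ 12  12 107] (np.float64(0.004458794155399046), array([0.441 , 0.3249, 0.0801]), array([294., 121.]))
top [200.3 219.7] [ 16  17 203] (np.float64(0.004861052366126445), array([0.4245, 0.1583, 0.0936]), array([266., 144.]))
top pad [227.3 164.7] [ 20  20
[... 266 characters left out ...]
1 0.007 ]
scene pad [333.8 170. ] [ 19  14 187] [0.6503 0.254  0.007 ]
scene pad [316.8 184.5] [ 22  18 325] [0.6292 0.1626 0.007 ]
scene pad [320.  233.8] [  57   84 2297] [ 0.7277 -0.0069  0.007 ]
scene pad [303.7 203.5] [ 24  20 371] [0.6291 0.0671 0.007 ]
scene pad [289.5 224. ] [ 24  21 411] [ 0.6285 -0.0283  0.007 ]
scene pad [273.9 246.1] [ 25  23 464] [ 0.6277 -0.1241  0.007 ]
scene pad [330.9 259.5] [ 20  17 266] [ 0.7962 -0.0685  0.007 ]
flask top [ 0.4431 -0.0131  0.08  ]
green [ 0.3159 -0.1239  0.08  ]
pink [ 0.474  -0.3655  0.08  ]
red [ 0.5858 -0.3736  0.08  ]
beaker [ 0.7972 -0.1087  0.08  ]
dish [ 0.6956 -0.3635  0.08  ]
wash [0.8358 0.2834 0.08  ]
rack [0.6761 0.3715 0.08  ]
```

View pics/crop1.png

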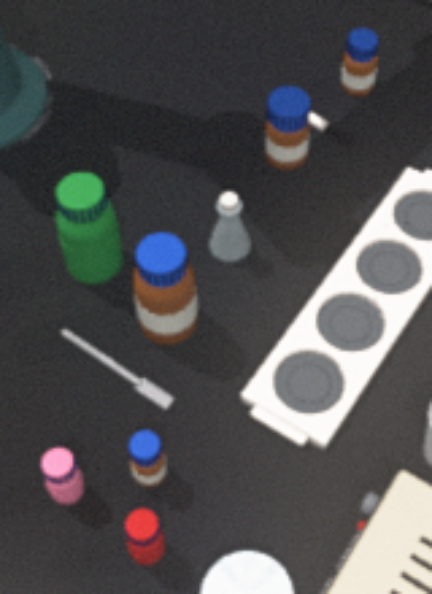

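The crop confirms the choice. From the near end, the smallest blue/brown bottle at scene (214,275) is a. The far one at (295,125) is b, with a wider cap (12 px against 10) and more height. The one at (267,150) is c, and the tall one at (220,210) is d. I'm rejecting green (193,190), pink (183,281) and red (213,303). I'll turn the tool so it closes along x, then go over b.

```bash
python3 -m jog '[{"az":7.04},{"az":7.04},{"az":7.04},{"az":7.04},{"az":7.04},{"az":7.04},{"az":7.04},{"az":7.04},{"az":7.04},{"az":7.04},{"dx":-31,"dy":21.6},{"dx":-31,"dy":21.6},{"dx":-31,"dy":21.6},{"dx":-31,"dy":21.6},{"dx":-31,"dy":21.6},{"dx":-31,"dy":21.6},{"dx":-31,"dy":21.6},{"dx":-31,"dy":21.6},{"dx":-31,"dy":21.6},{"dx":-31,"dy":21.6}]' 1 40
python3 -m jog '[{},{},{}]'
cat >> h.py <<'E'
def goto(xy,gz=None):
    s=bot.read_state(); R=Ro.from_rotvec(s['tcp_rot']); p=s['tool_pos']
    z=p[2] if gz is None else gz+bot.hold_point_z
    # TCP pointing straight down, tool y along world x
    d=R.inv().apply(np.array([*xy,z])-p)*1000
    Rt=Ro.from_matrix(np.array([[0,1,0],[1,0,0],[0,0,-1.]])); a=(R.inv()*Rt).as_rotvec(degrees=True)
    print('t',round(s['time'],2),'pos',p.round(4),'go mm',d.round(1),'turn',a.round(2))
E
python3 - <<'E'
from h import *
w=cam('wrist'); cv2.imwrite('pics/w1.png',w['img'][:,:,::-1])
for ce,st in blobs(blue(w),200): print(ce.round(1),st,onplane(w,ce,.091).round(4), st[2]*.1/w['f'])
goto((.441,.325))
E
```

```text
t 0.3 pos [0.2256 0.6361 0.4042] go mm [-3.070e+02 -2.212e+02  2.000e-01] turn [-4.000e-02  3.000e-02  7.047e+01]invalid input
invalid input
```

View pics/w1.png

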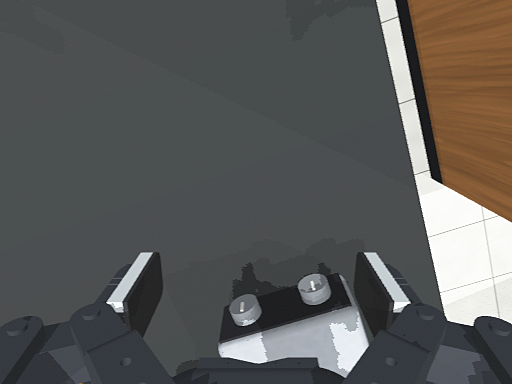

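The picture shows the unmoved start view: fingers at left and right, hotplate knobs at (245,310) and (314,290). Both moves were refused, so I'll try rows with every key filled in.

```bash
python3 -m jog '[{"dx":0,"dy":0,"dz":0,"ax":0,"ay":0,"az":7},{"dx":0,"dy":0,"dz":0,"ax":0,"ay":0,"az":7}]' 1 40; python3 -m jog '[{"dx":0,"dy":0,"dz":0,"ax":0,"ay":0,"az":7}]'
```

```text
time: 0.47
tool_pos: [0.2256, 0.6361, 0.4045]
tcp_rot: [-0.915, -3.005, 0.0]
wrist_force: [0.4, 0.8, -0.3]
width: 0.999
grip_force: 0.0
time: 0.55
tool_pos: [0.2256, 0.6362, 0.4046]
tcp_rot: [-1.097, -2.944, 0.0]
wrist_force: [-0.4, -0.5, 0.8]
width: 1.001
grip_force: 0.0
```

```bash
python3 -m jog '[{"dx":0,"dy":0,"dz":0,"ax":0,"ay":0,"az":7.06},{"dx":0,"dy":0,"dz":0,"ax":0,"ay":0,"az":7.06},{"dx":0,"dy":0,"dz":0,"ax":0,"ay":0,"az":7.06},{"dx":0,"dy":0,"dz":0,"ax":0,"ay":0,"az":7.06},{"dx":0,"dy":0,"dz":0,"ax":0,"ay":0,"az":7.06},{"dx":0,"dy":0,"dz":0,"ax":0,"ay":0,"az":7.06},{"dx":0,"dy":0,"dz":0,"ax":0,"ay":0,"az":7.06},{"dx":-31,"dy":21.6,"dz":0,"ax":0,"ay":0,"az":0},{"dx":-31,"dy":21.6,"dz":0,"ax":0,"ay":0,"az":0},{"dx":-31,"dy":21.6,"dz":0,"ax":0,"ay":0,"az":0},{"dx":-31,"dy":21.6,"dz":0,"ax":0,"ay":0,"az":0},{"dx":-31,"dy":21.6,"dz":0,"ax":0,"ay":0,"az":0},{"dx":-31,"dy":21.6,"dz":0,"ax":0,"ay":0,"az":0},{"dx":-31,"dy":21.6,"dz":0,"ax":0,"ay":0,"az":0},{"dx":-31,"dy":21.6,"dz":0,"ax":0,"ay":0,"az":0},{"dx":-31,"dy":21.6,"dz":0,"ax":0,"ay":0,"az":0},{"dx":-31,"dy":21.6,"dz":0,"ax":0,"ay":0,"az":0},{"dx":0,"dy":0,"dz":0,"ax":0,"ay":0,"az":0},{"dx":0,"dy":0,"dz":0,"ax":0,"ay":0,"az":0},{"dx":0,"dy":0,"dz":0,"ax":0,"ay":0,"az":0}]'
python3 - <<'E'
from h import *
w=cam('wrist'); cv2.imwrite('pics/w2.png',w['img'][:,:,::-1])
for ce,st in blobs(blue(w),200): print(ce.round(1),st,onplane(w,ce,.091).round(4), st[2]/w['f'])
goto((.441,.325))
E
```

```text
time: 2.22
tool_pos: [0.4419, 0.3263, 0.4047]
tcp_rot: [-2.221, -2.221, -0.0]
wrist_force: [0.3, 0.1, 1.2]
width: 1.004
grip_force: 0.0
[458.1 113.2] [ 431   69   81   86 2480] [0.6073 0.3821 0.091 ] 0.24310131003367155
[258.6 169.2] [235 155  47  48 341] [0.4422 0.3344 0.091 ] 0.14105878483435264
[242.8 321.5] [ 214  305   56   59 1041] [0.4261 0.1747 0.091 ] 0.16807004150476057
t 2.27 pos [0.4415 0.3269 0.4047] go mm [-1.9 -0.5 -0. ] turn [-0.02 -0.03  0.06]
```

View pics/w2.png

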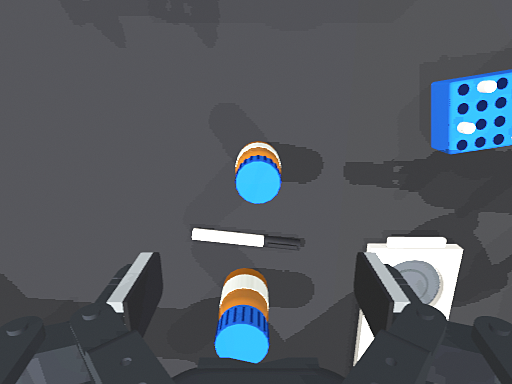

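The picture shows b's light-blue cap top at (258,181), c's cap top at (242,343), the marker between them and pad_4 at (413,283). I'll measure the cap tops by their bright faces.

```bash
cat >> h.py <<'E'
def captops(w,amin=300):
    h=hsv(w); m=((abs(h[...,0].astype(int)-101)<8)&(h[...,1]>120)&(h[...,2]>215)).astype(np.uint8)
    out=[]
    for k in cv2.findContours(m,cv2.RETR_EXTERNAL,cv2.CHAIN_APPROX_NONE)[0]:
        if cv2.contourArea(k)>amin:
            (u,v),ax,an=cv2.fitEllipse(cv2.convexHull(k)); out.append((np.array([u,v]),ax))
    return out
E
python3 - <<'E'
from h import *
np.set_printoptions(precision=4,suppress=True)
w,t=cam('wrist'),cam('top'); T=blobs(blue(t))
for uv,ax in captops(w):
    X,e=min([cross(w,uv,t,b[0]) for b in T],key=lambda r:r[1])
    depth=(w['R']@X+w['t'])[2]
    print(uv.round(1),np.round(ax,1),'X',X,'gap',round(e,4),'dia',round(max(ax)*depth/w['f'],4), onplane(w,uv,.091),onplane(w,uv,.105))
goto((.441,.325),.08)
E
```

```text
[240.4 342.4] [44.8 55.8] X [0.425  0.1587 0.1018] gap 0.0025 dia 0.0559 [0.4231 0.149  0.091 ] [0.424  0.1617 0.105 ]
[258.  182.4] [42.2 44.6] X [0.4419 0.3233 0.0923] gap 0.0012 dia 0.0392 [0.4413 0.3229 0.091 ] [0.4413 0.3271 0.105 ]
[476.4 111.9] [ 82.1 136.3] X [ 0.6897  0.3822 -0.0059] gap 0.0158 dia 0.1507 [0.6218 0.3839 0.091 ] [0.6128 0.385  0.105 ]
t 2.37 pos [0.4412 0.3274 0.4046] go mm [ -2.5  -0.2 169.9] turn [-0.02 -0.01  0.15]
```

```bash
python3 -m jog '[{"dx":-4.4,"dy":0,"dz":20,"ax":0,"ay":0,"az":0},{"dx":0,"dy":0,"dz":35,"ax":0,"ay":0,"az":0},{"dx":0,"dy":0,"dz":35,"ax":0,"ay":0,"az":0},{"dx":0,"dy":0,"dz":35,"ax":0,"ay":0,"az":0},{"dx":0,"dy":0,"dz":25,"ax":0,"ay":0,"az":0},{"dx":0,"dy":0,"dz":15,"ax":0,"ay":0,"az":0},{"dx":0,"dy":0,"dz":5,"ax":0,"ay":0,"az":0},{"dx":0,"dy":0,"dz":0,"ax":0,"ay":0,"az":0},{"dx":0,"dy":0,"dz":0,"ax":0,"ay":0,"az":0}]'
python3 -m jog '[{"dx":0,"dy":0,"dz":0,"ax":0,"ay":0,"az":0},{"dx":0,"dy":0,"dz":0,"ax":0,"ay":0,"az":0},{"dx":0,"dy":0,"dz":0,"ax":0,"ay":0,"az":0},{"dx":0,"dy":0,"dz":0,"ax":0,"ay":0,"az":0},{"dx":0,"dy":0,"dz":0,"ax":0,"ay":0,"az":0},{"dx":0,"dy":0,"dz":0,"ax":0,"ay":0,"az":0},{"dx":0,"dy":0,"dz":0,"ax":0,"ay":0,"az":0},{"dx":0,"dy":0,"dz":0,"ax":0,"ay":0,"az":0},{"dx":0,"dy":0,"dz":0,"ax":0,"ay":0,"az":0},{"dx":0,"dy":0,"dz":0,"ax":0,"ay":0,"az":0}]' 0 40
```

```text
time: 3.12
tool_pos: [0.4419, 0.323, 0.2353]
tcp_rot: [2.219, 2.224, 0.001]
wrist_force: [0.1, -0.5, 0.6]
width: 1.004
grip_force: 0.0
time: 3.95
tool_pos: [0.4424, 0.3223, 0.236]
tcp_rot: [2.221, 2.222, 0.003]
wrist_force: [-1.3, 0.3, 6.0]
width: 0.456
grip_force: 40.0
```

```bash
python3 -m jog '[{"dx":0,"dy":0,"dz":-10,"ax":0,"ay":0,"az":0},{"dx":0,"dy":0,"dz":-25,"ax":0,"ay":0,"az":0},{"dx":0,"dy":0,"dz":-30,"ax":0,"ay":0,"az":0},{"dx":0,"dy":0,"dz":-30,"ax":0,"ay":0,"az":0},{"dx":-10,"dy":5,"dz":-20,"ax":0,"ay":0,"az":0},{"dx":-21,"dy":11,"dz":-5,"ax":0,"ay":0,"az":0},{"dx":-30,"dy":16,"dz":0,"ax":0,"ay":0,"az":0},{"dx":-35,"dy":19,"dz":0,"ax":0,"ay":0,"az":0},{"dx":-35,"dy":19,"dz":0,"ax":0,"ay":0,"az":0},{"dx":-35,"dy":19,"dz":0,"ax":0,"ay":0,"az":0},{"dx":-35,"dy":19,"dz":0,"ax":0,"ay":0,"az":0},{"dx":-35,"dy":19,"dz":0,"ax":0,"ay":0,"az":0},{"dx":-35,"dy":19,"dz":0,"ax":0,"ay":0,"az":0},{"dx":-35,"dy":19,"dz":0,"ax":0,"ay":0,"az":0},{"dx":-25,"dy":14,"dz":0,"ax":0,"ay":0,"az":0},{"dx":-15,"dy":8,"dz":0,"ax":0,"ay":0,"az":0},{"dx":-5,"dy":4,"dz":0,"ax":0,"ay":0,"az":0},{"dx":0,"dy":0,"dz":0,"ax":0,"ay":0,"az":0},{"dx":0,"dy":0,"dz":0,"ax":0,"ay":0,"az":0},{"dx":0,"dy":0,"dz":0,"ax":0,"ay":0,"az":0}]'
python3 - <<'E'
from h import *
w=cam('wrist'); cv2.imwrite('pics/w3.png',w['img'][:,:,::-1])
for y in(-.1247,-.029,.066,.162): print(proj(w,np.array([.6305,y,.007])).round(1))
goto((.6305,-.029),.088)
E
```

```text
time: 5.62
tool_pos: [0.6325, -0.0273, 0.3545]
tcp_rot: [-2.218, -2.223, 0.0]
wrist_force: [-0.7, -0.1, -0.9]
width: 0.454
grip_force: 40.5
[256.4 257.7]
[256.4 170.5]
[256.5  67. ]
[256.7 -60.5]
t 5.67 pos [ 0.6326 -0.0272  0.3546] go mm [ -1.9  -2.  111.9] turn [-0.04 -0.03  0.16]
```

View pics/w3.png

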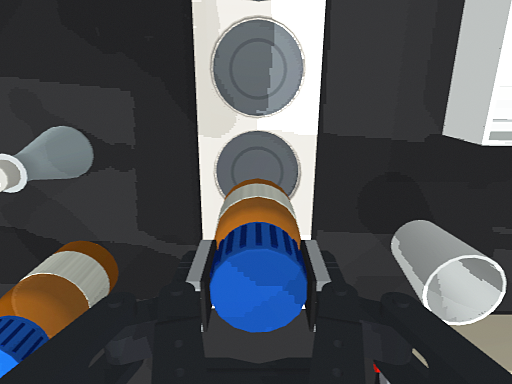

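The picture shows the bottle held upright at (258,280). Pads 3 and 2 sit at (257,67) and (258,172), within 1–2 px of their projections. Lowering now.

```bash
python3 -m jog '[{"dx":-1.8,"dy":-1,"dz":15,"ax":0,"ay":0,"az":0},{"dx":0,"dy":0,"dz":25,"ax":0,"ay":0,"az":0},{"dx":0,"dy":0,"dz":25,"ax":0,"ay":0,"az":0},{"dx":0,"dy":0,"dz":20,"ax":0,"ay":0,"az":0},{"dx":0,"dy":0,"dz":10,"ax":0,"ay":0,"az":0},{"dx":0,"dy":0,"dz":7,"ax":0,"ay":0,"az":0},{"dx":0,"dy":0,"dz":4,"ax":0,"ay":0,"az":0},{"dx":0,"dy":0,"dz":2,"ax":0,"ay":0,"az":0},{"dx":0,"dy":0,"dz":1,"ax":0,"ay":0,"az":0},{"dx":0,"dy":0,"dz":0,"ax":0,"ay":0,"az":0},{"dx":0,"dy":0,"dz":0,"ax":0,"ay":0,"az":0}]'
python3 -m jog '[{"dx":0,"dy":0,"dz":1,"ax":0,"ay":0,"az":0},{"dx":0,"dy":0,"dz":0.5,"ax":0,"ay":0,"az":0},{"dx":0,"dy":0,"dz":0,"ax":0,"ay":0,"az":0},{"dx":0,"dy":0,"dz":0,"ax":0,"ay":0,"az":0}]'
```

```text
time: 6.58
tool_pos: [0.6328, -0.0307, 0.2469]
tcp_rot: [2.219, 2.221, 0.002]
wrist_force: [0.2, 0.8, -1.5]
width: 0.453
grip_force: 40.6
time: 6.92
tool_pos: [0.6322, -0.0307, 0.2443]
tcp_rot: [2.221, 2.222, 0.0]
wrist_force: [0.9, 0.4, -1.9]
width: 0.45
grip_force: 40.6
```

```bash
python3 -m jog '[{"dx":0,"dy":0,"dz":0.5,"ax":0,"ay":0,"az":0},{"dx":0,"dy":0,"dz":0.5,"ax":0,"ay":0,"az":0},{"dx":0,"dy":0,"dz":0,"ax":0,"ay":0,"az":0},{"dx":0,"dy":0,"dz":0,"ax":0,"ay":0,"az":0}]'
python3 -m jog '[{"dx":0,"dy":0,"dz":0.5,"ax":0,"ay":0,"az":0},{"dx":0,"dy":0,"dz":0.3,"ax":0,"ay":0,"az":0},{"dx":0,"dy":0,"dz":0,"ax":0,"ay":0,"az":0},{"dx":0,"dy":0,"dz":0,"ax":0,"ay":0,"az":0}]'
```

```text
time: 7.25
tool_pos: [0.6323, -0.0307, 0.2432]
tcp_rot: [2.22, 2.222, 0.0]
wrist_force: [0.6, -0.2, -1.4]
width: 0.455
grip_force: 40.6
time: 7.58
tool_pos: [0.6323, -0.0307, 0.2431]
tcp_rot: [2.22, 2.222, 0.0]
wrist_force: [-1.7, -0.1, 5.1]
width: 0.456
grip_force: 41.1
```

```bash
python3 -m jog '[{"dx":0,"dy":0,"dz":0,"ax":0,"ay":0,"az":0},{"dx":0,"dy":0,"dz":0,"ax":0,"ay":0,"az":0},{"dx":0,"dy":0,"dz":0,"ax":0,"ay":0,"az":0},{"dx":0,"dy":0,"dz":0,"ax":0,"ay":0,"az":0},{"dx":0,"dy":0,"dz":0,"ax":0,"ay":0,"az":0},{"dx":0,"dy":0,"dz":0,"ax":0,"ay":0,"az":0},{"dx":0,"dy":0,"dz":0,"ax":0,"ay":0,"az":0},{"dx":0,"dy":0,"dz":-10,"ax":0,"ay":0,"az":0},{"dx":0,"dy":0,"dz":-30,"ax":0,"ay":0,"az":0},{"dx":0,"dy":0,"dz":-40,"ax":0,"ay":0,"az":0},{"dx":0,"dy":0,"dz":-40,"ax":0,"ay":0,"az":0},{"dx":0,"dy":0,"dz":-37,"ax":0,"ay":0,"az":0},{"dx":27,"dy":-30,"dz":0,"ax":0,"ay":0,"az":0},{"dx":27,"dy":-30,"dz":0,"ax":0,"ay":0,"az":0},{"dx":27,"dy":-30,"dz":0,"ax":0,"ay":0,"az":0},{"dx":27,"dy":-30,"dz":0,"ax":0,"ay":0,"az":0},{"dx":27,"dy":-30,"dz":0,"ax":0,"ay":0,"az":0},{"dx":27,"dy":-30,"dz":0,"ax":0,"ay":0,"az":0},{"dx":27,"dy":-28,"dz":0,"ax":0,"ay":0,"az":0},{"dx":0,"dy":0,"dz":0,"ax":0,"ay":0,"az":0}]' 1
python3 -m jog '[{"dx":0,"dy":0,"dz":0,"ax":0,"ay":0,"az":0},{"dx":0,"dy":0,"dz":0,"ax":0,"ay":0,"az":0}]'
cat > m.py <<'E'
from h import *
import sys
np.set_printoptions(precision=4,suppress=True)
w,t=cam('wrist'),cam('top'); T=blobs(blue(t))
for uv,ax in captops(w):
    X,e=min([cross(w,uv,t,b[0]) for b in T],key=lambda r:r[1])
    print(uv.round(1),np.round(ax,1),'X',X,'gap',round(e,4),'dia',round(max(ax)*(w['R']@X+w['t'])[2]/w['f'],4),'at h',onplane(w,uv,float(sys.argv[1])))
if len(sys.argv)>2: goto((float(sys.argv[2]),float(sys.argv[3])),float(sys.argv[4]))
E
python3 m.py .105 .424 .16 .094
```

```text
time: 9.25
tool_pos: [0.4198, 0.1612, 0.4]
tcp_rot: [-2.213, -2.225, -0.001]
wrist_force: [-1.3, 0.2, -1.1]
width: 0.999
grip_force: 0.0
time: 9.42
tool_pos: [0.4242, 0.1583, 0.4003]
tcp_rot: [2.218, 2.223, 0.002]
wrist_force: [-0.1, -0.6, 1.0]
width: 1.001
grip_force: 0.0
[258.3 184.5] [60.3 63. ] X [0.4267 0.142  0.0531] gap 0.0033 dia 0.0624 at h [0.4248 0.1578 0.105 ]
t 9.52 pos [0.4249 0.1576 0.3999] go mm [  2.4  -1.  151.2] turn [ 0.06  0.01 -0.01]
```

```bash
python3 -m jog '[{"dx":1,"dy":0,"dz":20,"ax":0,"ay":0,"az":0},{"dx":0,"dy":0,"dz":35,"ax":0,"ay":0,"az":0},{"dx":0,"dy":0,"dz":35,"ax":0,"ay":0,"az":0},{"dx":0,"dy":0,"dz":30,"ax":0,"ay":0,"az":0},{"dx":0,"dy":0,"dz":20,"ax":0,"ay":0,"az":0},{"dx":0,"dy":0,"dz":11,"ax":0,"ay":0,"az":0},{"dx":0,"dy":0,"dz":0,"ax":0,"ay":0,"az":0},{"dx":0,"dy":0,"dz":0,"ax":0,"ay":0,"az":0}]'
python3 -m jog '[{"dx":0,"dy":0,"dz":0,"ax":0,"ay":0,"az":0},{"dx":0,"dy":0,"dz":0,"ax":0,"ay":0,"az":0},{"dx":0,"dy":0,"dz":0,"ax":0,"ay":0,"az":0},{"dx":0,"dy":0,"dz":0,"ax":0,"ay":0,"az":0},{"dx":0,"dy":0,"dz":0,"ax":0,"ay":0,"az":0},{"dx":0,"dy":0,"dz":0,"ax":0,"ay":0,"az":0},{"dx":0,"dy":0,"dz":0,"ax":0,"ay":0,"az":0},{"dx":0,"dy":0,"dz":0,"ax":0,"ay":0,"az":0}]' 0 45
```

```text
time: 10.18
tool_pos: [0.4248, 0.1586, 0.2484]
tcp_rot: [-2.222, -2.221, 0.001]
wrist_force: [-0.8, 0.0, 0.1]
width: 1.001
grip_force: 0.0
time: 10.85
tool_pos: [0.425, 0.1595, 0.2504]
tcp_rot: [2.219, 2.221, 0.005]
wrist_force: [-0.8, -0.1, 4.9]
width: 0.616
grip_force: 46.8
```

```bash
python3 -m jog '[{"dx":0,"dy":0,"dz":-8,"ax":0,"ay":0,"az":0},{"dx":0,"dy":0,"dz":-20,"ax":0,"ay":0,"az":0},{"dx":0,"dy":0,"dz":-20,"ax":0,"ay":0,"az":0},{"dx":0,"dy":0,"dz":-12,"ax":0,"ay":0,"az":0},{"dx":-5,"dy":11,"dz":0,"ax":0,"ay":0,"az":0},{"dx":-9,"dy":20,"dz":0,"ax":0,"ay":0,"az":0},{"dx":-13,"dy":29,"dz":0,"ax":0,"ay":0,"az":0},{"dx":-14,"dy":31,"dz":0,"ax":0,"ay":0,"az":0},{"dx":-14,"dy":31,"dz":0,"ax":0,"ay":0,"az":0},{"dx":-14,"dy":31,"dz":0,"ax":0,"ay":0,"az":0},{"dx":-12,"dy":26,"dz":0,"ax":0,"ay":0,"az":0},{"dx":-8,"dy":18,"dz":0,"ax":0,"ay":0,"az":0},{"dx":-4,"dy":9,"dz":0,"ax":0,"ay":0,"az":0},{"dx":0,"dy":0,"dz":0,"ax":0,"ay":0,"az":0},{"dx":0,"dy":0,"dz":0,"ax":0,"ay":0,"az":0},{"dx":0,"dy":0,"dz":0,"ax":0,"ay":0,"az":0}]'
python3 - <<'E'
from h import *
w=cam('wrist'); cv2.imwrite('pics/w4.png',w['img'][:,:,::-1])
for y in(-.029,.066,.162): print(proj(w,np.array([.6315,y,.007])).round(1))
goto((.6315,.066),.105)
E
```

```text
time: 12.18
tool_pos: [0.629, 0.0667, 0.3076]
tcp_rot: [-2.219, -2.222, 0.002]
wrist_force: [0.5, -0.1, -2.0]
width: 0.62
grip_force: 47.8
[261.5 281. ]
[262.  183.1]
[262.6  61. ]
t 12.23 pos [0.6289 0.0669 0.3079] go mm [-0.9  2.7 48.2] turn [-0.1  -0.01  0.09]
```

View pics/w4.png

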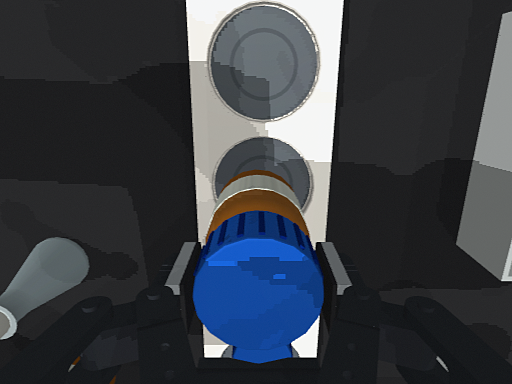

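The picture shows c held upright at (258,290) and pad_4 at (264,62), against a projection of (262.6,61). The flask is undisturbed at the left. Lowering.

```bash
python3 -m jog '[{"dx":-0.9,"dy":2.7,"dz":10,"ax":0,"ay":0,"az":0},{"dx":0,"dy":0,"dz":15,"ax":0,"ay":0,"az":0},{"dx":0,"dy":0,"dz":10,"ax":0,"ay":0,"az":0},{"dx":0,"dy":0,"dz":7,"ax":0,"ay":0,"az":0},{"dx":0,"dy":0,"dz":4,"ax":0,"ay":0,"az":0},{"dx":0,"dy":0,"dz":2,"ax":0,"ay":0,"az":0},{"dx":0,"dy":0,"dz":1,"ax":0,"ay":0,"az":0},{"dx":0,"dy":0,"dz":0,"ax":0,"ay":0,"az":0},{"dx":0,"dy":0,"dz":0,"ax":0,"ay":0,"az":0}]'
python3 -m jog '[{"dx":0,"dy":0,"dz":0.5,"ax":0,"ay":0,"az":0},{"dx":0,"dy":0,"dz":0.5,"ax":0,"ay":0,"az":0},{"dx":0,"dy":0,"dz":0,"ax":0,"ay":0,"az":0},{"dx":0,"dy":0,"dz":0,"ax":0,"ay":0,"az":0}]'
```

```text
time: 12.98
tool_pos: [0.6332, 0.0655, 0.26]
tcp_rot: [2.22, 2.222, 0.001]
wrist_force: [0.2, -0.7, -2.3]
width: 0.619
grip_force: 47.8
time: 13.32
tool_pos: [0.6329, 0.0654, 0.2585]
tcp_rot: [2.22, 2.222, 0.0]
wrist_force: [-0.6, -0.1, -1.3]
width: 0.618
grip_force: 47.8
```

```bash
python3 -m jog '[{"dx":0,"dy":0,"dz":0.5,"ax":0,"ay":0,"az":0},{"dx":0,"dy":0,"dz":0.4,"ax":0,"ay":0,"az":0},{"dx":0,"dy":0,"dz":0,"ax":0,"ay":0,"az":0},{"dx":0,"dy":0,"dz":0,"ax":0,"ay":0,"az":0}]'
python3 -m jog '[{"dx":0,"dy":0,"dz":0.4,"ax":0,"ay":0,"az":0},{"dx":0,"dy":0,"dz":0.3,"ax":0,"ay":0,"az":0},{"dx":0,"dy":0,"dz":0,"ax":0,"ay":0,"az":0},{"dx":0,"dy":0,"dz":0,"ax":0,"ay":0,"az":0}]'
```

```text
time: 13.65
tool_pos: [0.6329, 0.0654, 0.2576]
tcp_rot: [2.22, 2.222, 0.0]
wrist_force: [-0.3, -0.5, -0.8]
width: 0.62
grip_force: 47.9
time: 13.98
tool_pos: [0.6329, 0.0655, 0.2575]
tcp_rot: [2.22, 2.222, 0.0]
wrist_force: [-2.6, -0.1, 5.2]
width: 0.619
grip_force: 48.3
```

```bash
python3 -m jog '[{"dx":0,"dy":0,"dz":0,"ax":0,"ay":0,"az":0},{"dx":0,"dy":0,"dz":0,"ax":0,"ay":0,"az":0},{"dx":0,"dy":0,"dz":0,"ax":0,"ay":0,"az":0},{"dx":0,"dy":0,"dz":0,"ax":0,"ay":0,"az":0},{"dx":0,"dy":0,"dz":0,"ax":0,"ay":0,"az":0},{"dx":0,"dy":0,"dz":0,"ax":0,"ay":0,"az":0},{"dx":0,"dy":0,"dz":-13,"ax":0,"ay":0,"az":0},{"dx":0,"dy":0,"dz":-40,"ax":0,"ay":0,"az":0},{"dx":0,"dy":0,"dz":-40,"ax":0,"ay":0,"az":0},{"dx":0,"dy":0,"dz":-40,"ax":0,"ay":0,"az":0},{"dx":0,"dy":0,"dz":-40,"ax":0,"ay":0,"az":0},{"dx":-26,"dy":-23.5,"dz":0,"ax":0,"ay":0,"az":0},{"dx":-26,"dy":-23.5,"dz":0,"ax":0,"ay":0,"az":0},{"dx":-26,"dy":-23.5,"dz":0,"ax":0,"ay":0,"az":0},{"dx":-26,"dy":-23.5,"dz":0,"ax":0,"ay":0,"az":0},{"dx":-26,"dy":-23.5,"dz":0,"ax":0,"ay":0,"az":0},{"dx":-26,"dy":-23.5,"dz":0,"ax":0,"ay":0,"az":0},{"dx":-26,"dy":-23.5,"dz":0,"ax":0,"ay":0,"az":0},{"dx":-26,"dy":-23.5,"dz":0,"ax":0,"ay":0,"az":0},{"dx":0,"dy":0,"dz":0,"ax":0,"ay":0,"az":0}]' 1
python3 -m jog '[{"dx":0,"dy":0,"dz":0,"ax":0,"ay":0,"az":0},{"dx":0,"dy":0,"dz":0,"ax":0,"ay":0,"az":0}]'
python3 m.py .143 .4446 -.1427 .132
```

```text
time: 15.65
tool_pos: [0.4417, -0.1457, 0.4309]
tcp_rot: [2.224, 2.217, -0.004]
wrist_force: [0.9, 0.1, 0.2]
width: 0.996
grip_force: 0.0
time: 15.82
tool_pos: [0.4452, -0.1427, 0.4308]
tcp_rot: [2.22, 2.221, 0.002]
wrist_force: [0.4, 0.1, -0.3]
width: 0.999
grip_force: 0.0
[338.4 306. ] [21.9 26.1] X [ 0.5409 -0.3112  0.0697] gap 0.0024 dia 0.0305 at h [ 0.5187 -0.2564  0.143 ]
[255.6 183.9] [62.2 65.3] X [0.4736 0.1274 1.0643] gap 0.0527 dia -0.1355 at h [ 0.4436 -0.1403  0.143 ]
[479.7  42. ] [43.5 53.3] X [ 0.6324 -0.0306  0.0941] gap 0.0005 dia 0.0449 at h [ 0.6023 -0.0356  0.143 ]
t 15.92 pos [ 0.4457 -0.1421  0.4303] go mm [ -0.6  -1.2 143.6] turn [ 0.05 -0.01  0.11]
```

```bash
python3 -m jog '[{"dx":1.5,"dy":-1.5,"dz":20,"ax":0,"ay":0,"az":0},{"dx":0,"dy":0,"dz":35,"ax":0,"ay":0,"az":0},{"dx":0,"dy":0,"dz":35,"ax":0,"ay":0,"az":0},{"dx":0,"dy":0,"dz":25,"ax":0,"ay":0,"az":0},{"dx":0,"dy":0,"dz":18,"ax":0,"ay":0,"az":0},{"dx":0,"dy":0,"dz":10,"ax":0,"ay":0,"az":0},{"dx":0,"dy":0,"dz":0,"ax":0,"ay":0,"az":0},{"dx":0,"dy":0,"dz":0,"ax":0,"ay":0,"az":0}]'
python3 -m jog '[{"dx":0,"dy":0,"dz":0,"ax":0,"ay":0,"az":0},{"dx":0,"dy":0,"dz":0,"ax":0,"ay":0,"az":0},{"dx":0,"dy":0,"dz":0,"ax":0,"ay":0,"az":0},{"dx":0,"dy":0,"dz":0,"ax":0,"ay":0,"az":0},{"dx":0,"dy":0,"dz":0,"ax":0,"ay":0,"az":0},{"dx":0,"dy":0,"dz":0,"ax":0,"ay":0,"az":0},{"dx":0,"dy":0,"dz":0,"ax":0,"ay":0,"az":0},{"dx":0,"dy":0,"dz":0,"ax":0,"ay":0,"az":0}]' 0 60
```

```text
time: 16.58
tool_pos: [0.4442, -0.1407, 0.2869]
tcp_rot: [-2.219, -2.224, 0.0]
wrist_force: [0.1, 0.0, 0.5]
width: 1.001
grip_force: 0.0
time: 17.25
tool_pos: [0.4443, -0.1416, 0.2888]
tcp_rot: [2.219, 2.22, 0.002]
wrist_force: [-1.7, 0.8, 6.5]
width: 0.618
grip_force: 62.7
```

```bash
python3 -m jog '[{"dx":0,"dy":0,"dz":-6,"ax":0,"ay":0,"az":0},{"dx":0,"dy":0,"dz":-16,"ax":0,"ay":0,"az":0},{"dx":0,"dy":0,"dz":-25,"ax":0,"ay":0,"az":0},{"dx":0,"dy":0,"dz":-28,"ax":0,"ay":0,"az":0},{"dx":0,"dy":0,"dz":-28,"ax":0,"ay":0,"az":0},{"dx":0,"dy":0,"dz":-18,"ax":0,"ay":0,"az":0},{"dx":6,"dy":4,"dz":-9,"ax":0,"ay":0,"az":0},{"dx":14,"dy":8.5,"dz":0,"ax":0,"ay":0,"az":0},{"dx":22,"dy":13.5,"dz":0,"ax":0,"ay":0,"az":0},{"dx":27,"dy":16.5,"dz":0,"ax":0,"ay":0,"az":0},{"dx":28,"dy":17.3,"dz":0,"ax":0,"ay":0,"az":0},{"dx":28,"dy":17.3,"dz":0,"ax":0,"ay":0,"az":0},{"dx":28,"dy":17.3,"dz":0,"ax":0,"ay":0,"az":0},{"dx":28,"dy":17.3,"dz":0,"ax":0,"ay":0,"az":0},{"dx":28,"dy":17.3,"dz":0,"ax":0,"ay":0,"az":0},{"dx":28,"dy":17.3,"dz":0,"ax":0,"ay":0,"az":0},{"dx":27,"dy":16.5,"dz":0,"ax":0,"ay":0,"az":0},{"dx":22,"dy":13.5,"dz":0,"ax":0,"ay":0,"az":0},{"dx":14,"dy":8.5,"dz":0,"ax":0,"ay":0,"az":0},{"dx":3,"dy":0,"dz":0,"ax":0,"ay":0,"az":0}]'
python3 -m jog '[{"dx":0,"dy":0,"dz":0,"ax":0,"ay":0,"az":0},{"dx":0,"dy":0,"dz":0,"ax":0,"ay":0,"az":0},{"dx":0,"dy":0,"dz":0,"ax":0,"ay":0,"az":0}]'
python3 - <<'E'
from h import *
w=cam('wrist'); cv2.imwrite('pics/w5.png',w['img'][:,:,::-1])
for y in(.066,.162): print(proj(w,np.array([.632,y,.007])).round(1))
goto((.632,.1615),.144)
E
```

```text
time: 18.92
tool_pos: [0.6289, 0.1652, 0.4147]
tcp_rot: [-2.216, -2.224, 0.001]
wrist_force: [0.5, -1.5, -3.4]
width: 0.61
grip_force: 64.1
time: 19.17
tool_pos: [0.6274, 0.1612, 0.4161]
tcp_rot: [-2.221, -2.221, 0.003]
wrist_force: [-0.6, -0.2, -4.4]
width: 0.61
grip_force: 64.1
[262.3 230.9]
[262.7 154.6]
t 19.22 pos [0.6275 0.1611 0.4164] go mm [  0.5   4.6 117.7] turn [-0.06  0.03 -0.  ]
```

View pics/w5.png

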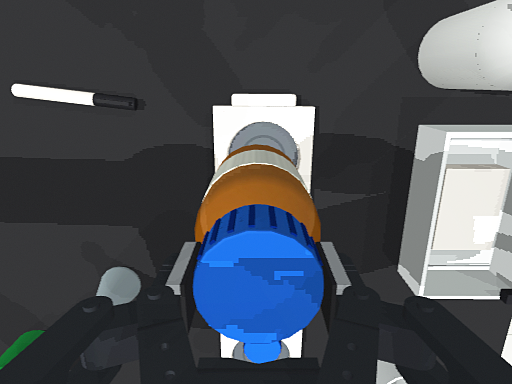

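The picture shows d held upright at (258,285) above pad_4, which is just visible at (264,150), with c's cap behind at (262,350). Lowering.

```bash
python3 -m jog '[{"dx":0.5,"dy":2.5,"dz":10,"ax":0,"ay":0,"az":0},{"dx":0,"dy":2,"dz":20,"ax":0,"ay":0,"az":0},{"dx":0,"dy":0,"dz":25,"ax":0,"ay":0,"az":0},{"dx":0,"dy":0,"dz":22,"ax":0,"ay":0,"az":0},{"dx":0,"dy":0,"dz":16,"ax":0,"ay":0,"az":0},{"dx":0,"dy":0,"dz":10,"ax":0,"ay":0,"az":0},{"dx":0,"dy":0,"dz":7,"ax":0,"ay":0,"az":0},{"dx":0,"dy":0,"dz":4,"ax":0,"ay":0,"az":0},{"dx":0,"dy":0,"dz":2,"ax":0,"ay":0,"az":0},{"dx":0,"dy":0,"dz":1,"ax":0,"ay":0,"az":0},{"dx":0,"dy":0,"dz":0,"ax":0,"ay":0,"az":0},{"dx":0,"dy":0,"dz":0,"ax":0,"ay":0,"az":0}]'
python3 -m jog '[{"dx":0,"dy":0,"dz":0.5,"ax":0,"ay":0,"az":0},{"dx":0,"dy":0,"dz":0.5,"ax":0,"ay":0,"az":0},{"dx":0,"dy":0,"dz":0,"ax":0,"ay":0,"az":0},{"dx":0,"dy":0,"dz":0,"ax":0,"ay":0,"az":0}]'
```

```text
time: 20.22
tool_pos: [0.633, 0.1626, 0.301]
tcp_rot: [2.22, 2.222, 0.003]
wrist_force: [-0.5, 0.5, -2.6]
width: 0.614
grip_force: 64.2
time: 20.55
tool_pos: [0.6326, 0.1625, 0.2989]
tcp_rot: [2.22, 2.223, 0.0]
wrist_force: [0.2, 0.4, -3.3]
width: 0.616
grip_force: 64.2
```

```bash
python3 -m jog '[{"dx":0,"dy":0,"dz":0.7,"ax":0,"ay":0,"az":0},{"dx":0,"dy":0,"dz":0.7,"ax":0,"ay":0,"az":0},{"dx":0,"dy":0,"dz":0.6,"ax":0,"ay":0,"az":0},{"dx":0,"dy":0,"dz":0,"ax":0,"ay":0,"az":0},{"dx":0,"dy":0,"dz":0,"ax":0,"ay":0,"az":0}]'
python3 -m jog '[{"dx":0,"dy":0,"dz":0.5,"ax":0,"ay":0,"az":0},{"dx":0,"dy":0,"dz":0.5,"ax":0,"ay":0,"az":0},{"dx":0,"dy":0,"dz":0,"ax":0,"ay":0,"az":0},{"dx":0,"dy":0,"dz":0,"ax":0,"ay":0,"az":0}]'
```

```text
time: 20.97
tool_pos: [0.6325, 0.1624, 0.2966]
tcp_rot: [-2.22, -2.222, 0.0]
wrist_force: [0.2, -0.0, -3.3]
width: 0.609
grip_force: 64.2
time: 21.3
tool_pos: [0.6326, 0.1625, 0.296]
tcp_rot: [2.22, 2.222, 0.0]
wrist_force: [-0.5, 0.4, -2.1]
width: 0.613
grip_force: 64.4
```

```bash
python3 -m jog '[{"dx":0,"dy":0,"dz":0.4,"ax":0,"ay":0,"az":0},{"dx":0,"dy":0,"dz":0.3,"ax":0,"ay":0,"az":0},{"dx":0,"dy":0,"dz":0,"ax":0,"ay":0,"az":0},{"dx":0,"dy":0,"dz":0,"ax":0,"ay":0,"az":0}]'
```

```text
time: 21.63
tool_pos: [0.6326, 0.1625, 0.296]
tcp_rot: [2.22, 2.222, 0.001]
wrist_force: [-2.9, -1.0, 4.2]
width: 0.614
grip_force: 64.9
```

```bash
python3 -m jog '[{"dx":0,"dy":0,"dz":0,"ax":0,"ay":0,"az":0},{"dx":0,"dy":0,"dz":0,"ax":0,"ay":0,"az":0},{"dx":0,"dy":0,"dz":0,"ax":0,"ay":0,"az":0},{"dx":0,"dy":0,"dz":0,"ax":0,"ay":0,"az":0},{"dx":0,"dy":0,"dz":0,"ax":0,"ay":0,"az":0},{"dx":0,"dy":0,"dz":0,"ax":0,"ay":0,"az":0},{"dx":0,"dy":0,"dz":-14,"ax":0,"ay":0,"az":0},{"dx":0,"dy":0,"dz":-30,"ax":0,"ay":0,"az":0},{"dx":0,"dy":0,"dz":-30,"ax":0,"ay":0,"az":0},{"dx":0,"dy":0,"dz":-30,"ax":0,"ay":0,"az":0},{"dx":0,"dy":0,"dz":-30,"ax":0,"ay":0,"az":0},{"dx":-30,"dy":-5,"dz":0,"ax":0,"ay":0,"az":0},{"dx":-40,"dy":-7.8,"dz":0,"ax":0,"ay":0,"az":0},{"dx":-40,"dy":-7.8,"dz":0,"ax":0,"ay":0,"az":0},{"dx":-40,"dy":-7.8,"dz":0,"ax":0,"ay":0,"az":0},{"dx":-40,"dy":-7.8,"dz":0,"ax":0,"ay":0,"az":0},{"dx":-40,"dy":-7.8,"dz":0,"ax":0,"ay":0,"az":0},{"dx":-40,"dy":-7.8,"dz":0,"ax":0,"ay":0,"az":0},{"dx":-40,"dy":-7.8,"dz":0,"ax":0,"ay":0,"az":0},{"dx":-40,"dy":-7.8,"dz":0,"ax":0,"ay":0,"az":0}]' 1
python3 -m jog '[{"dx":-40,"dy":-7.8,"dz":0,"ax":0,"ay":0,"az":0},{"dx":-40,"dy":-7.8,"dz":0,"ax":0,"ay":0,"az":0},{"dx":-40,"dy":-7.8,"dz":10,"ax":0,"ay":0,"az":0},{"dx":-3,"dy":0,"dz":20,"ax":0,"ay":0,"az":0},{"dx":0,"dy":0,"dz":0,"ax":0,"ay":0,"az":0},{"dx":0,"dy":0,"dz":0,"ax":0,"ay":0,"az":0},{"dx":0,"dy":0,"dz":0,"ax":0,"ay":0,"az":0}]'
python3 m.py .074 .5405 -.311 .064
python3 - <<'E'
from h import *
w=cam('wrist'); cv2.imwrite('pics/w6.png',w['img'][:,:,::-1])
E
```

```text
time: 23.3
tool_pos: [0.5647, -0.1894, 0.4307]
tcp_rot: [2.219, 2.221, 0.001]
wrist_force: [0.7, -0.0, 0.1]
width: 1.0
grip_force: 0.0
time: 23.88
tool_pos: [0.5425, -0.3096, 0.4002]
tcp_rot: [2.219, 2.223, 0.001]
wrist_force: [0.8, -0.3, -0.0]
width: 1.001
grip_force: 0.0
[254.2 173.9] [32. 33.] X [ 0.5394 -0.2915  0.1378] gap 0.0014 dia 0.0236 at h [ 0.5391 -0.3091  0.074 ]
t 23.98 pos [ 0.543  -0.3092  0.4008] go mm [ -1.7  -2.8 182.1] turn [0.11 0.05 0.16]
```

View pics/w6.png

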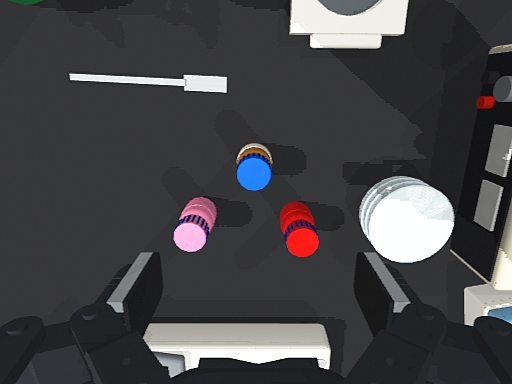

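The picture shows a's blue cap at (254,173), pink at (191,235) and red at (302,241), both clear of the finger paths. Descending on a.

```bash
python3 -m jog '[{"dx":-1,"dy":-3.5,"dz":20,"ax":0,"ay":0,"az":0},{"dx":0,"dy":0,"dz":35,"ax":0,"ay":0,"az":0},{"dx":0,"dy":0,"dz":35,"ax":0,"ay":0,"az":0},{"dx":0,"dy":0,"dz":35,"ax":0,"ay":0,"az":0},{"dx":0,"dy":0,"dz":25,"ax":0,"ay":0,"az":0},{"dx":0,"dy":0,"dz":20,"ax":0,"ay":0,"az":0},{"dx":0,"dy":0,"dz":11,"ax":0,"ay":0,"az":0},{"dx":0,"dy":0,"dz":0,"ax":0,"ay":0,"az":0},{"dx":0,"dy":0,"dz":0,"ax":0,"ay":0,"az":0}]'
python3 -m jog '[{"dx":0,"dy":0,"dz":0,"ax":0,"ay":0,"az":0},{"dx":0,"dy":0,"dz":0,"ax":0,"ay":0,"az":0},{"dx":0,"dy":0,"dz":0,"ax":0,"ay":0,"az":0},{"dx":0,"dy":0,"dz":0,"ax":0,"ay":0,"az":0},{"dx":0,"dy":0,"dz":0,"ax":0,"ay":0,"az":0},{"dx":0,"dy":0,"dz":0,"ax":0,"ay":0,"az":0},{"dx":0,"dy":0,"dz":0,"ax":0,"ay":0,"az":0},{"dx":0,"dy":0,"dz":0,"ax":0,"ay":0,"az":0},{"dx":0,"dy":0,"dz":0,"ax":0,"ay":0,"az":0},{"dx":0,"dy":0,"dz":0,"ax":0,"ay":0,"az":0},{"dx":0,"dy":0,"dz":0,"ax":0,"ay":0,"az":0}]' 0 35
```

```text
time: 24.78
tool_pos: [0.5393, -0.3109, 0.2187]
tcp_rot: [2.219, 2.223, 0.0]
wrist_force: [0.4, 0.0, 0.9]
width: 0.997
grip_force: 0.0
time: 25.7
tool_pos: [0.5393, -0.3117, 0.2195]
tcp_rot: [2.219, 2.221, 0.001]
wrist_force: [-0.2, 0.0, 5.8]
width: 0.362
grip_force: 34.7
```

```bash
python3 -m jog '[{"dx":0,"dy":0,"dz":-8,"ax":0,"ay":0,"az":0},{"dx":0,"dy":0,"dz":-20,"ax":0,"ay":0,"az":0},{"dx":0,"dy":0,"dz":-20,"ax":0,"ay":0,"az":0},{"dx":0,"dy":0,"dz":-12,"ax":0,"ay":0,"az":0},{"dx":10,"dy":5,"dz":0,"ax":0,"ay":0,"az":0},{"dx":20,"dy":10,"dz":0,"ax":0,"ay":0,"az":0},{"dx":28,"dy":14,"dz":0,"ax":0,"ay":0,"az":0},{"dx":28,"dy":14,"dz":0,"ax":0,"ay":0,"az":0},{"dx":28,"dy":14,"dz":0,"ax":0,"ay":0,"az":0},{"dx":28,"dy":14,"dz":0,"ax":0,"ay":0,"az":0},{"dx":24,"dy":11,"dz":0,"ax":0,"ay":0,"az":0},{"dx":14,"dy":7,"dz":0,"ax":0,"ay":0,"az":0},{"dx":7,"dy":3.5,"dz":0,"ax":0,"ay":0,"az":0},{"dx":0,"dy":0,"dz":0,"ax":0,"ay":0,"az":0},{"dx":0,"dy":0,"dz":0,"ax":0,"ay":0,"az":0},{"dx":0,"dy":0,"dz":0,"ax":0,"ay":0,"az":0}]'
python3 - <<'E'
from h import *
goto((.632,-.125),.0725)
E
```

```text
time: 27.03
tool_pos: [0.6306, -0.1253, 0.2778]
tcp_rot: [-2.221, -2.221, 0.001]
wrist_force: [-0.2, -0.7, -0.4]
width: 0.361
grip_force: 34.8
t 27.03 pos [ 0.6306 -0.1253  0.2778] go mm [ 0.3  1.5 50.6] turn [-0.05  0.02  0.01]
```

```bash
python3 -m jog '[{"dx":0.3,"dy":1.5,"dz":10,"ax":0,"ay":0,"az":0},{"dx":0,"dy":0,"dz":15,"ax":0,"ay":0,"az":0},{"dx":0,"dy":0,"dz":10,"ax":0,"ay":0,"az":0},{"dx":0,"dy":0,"dz":7,"ax":0,"ay":0,"az":0},{"dx":0,"dy":0,"dz":4,"ax":0,"ay":0,"az":0},{"dx":0,"dy":0,"dz":2,"ax":0,"ay":0,"az":0},{"dx":0,"dy":0,"dz":1,"ax":0,"ay":0,"az":0},{"dx":0,"dy":0,"dz":0.5,"ax":0,"ay":0,"az":0},{"dx":0,"dy":0,"dz":0,"ax":0,"ay":0,"az":0},{"dx":0,"dy":0,"dz":0,"ax":0,"ay":0,"az":0}]'
python3 -m jog '[{"dx":0,"dy":0,"dz":0.5,"ax":0,"ay":0,"az":0},{"dx":0,"dy":0,"dz":0.5,"ax":0,"ay":0,"az":0},{"dx":0,"dy":0,"dz":0,"ax":0,"ay":0,"az":0},{"dx":0,"dy":0,"dz":0,"ax":0,"ay":0,"az":0}]'
```

```text
time: 27.87
tool_pos: [0.6329, -0.124, 0.2293]
tcp_rot: [2.22, 2.222, 0.001]
wrist_force: [0.0, -0.2, 0.5]
width: 0.362
grip_force: 34.8
time: 28.2
tool_pos: [0.6326, -0.1239, 0.2277]
tcp_rot: [2.22, 2.223, 0.0]
wrist_force: [-0.0, 0.5, -1.1]
width: 0.364
grip_force: 34.8
```

```bash
python3 -m jog '[{"dx":0,"dy":0,"dz":0.5,"ax":0,"ay":0,"az":0},{"dx":0,"dy":0,"dz":0.5,"ax":0,"ay":0,"az":0},{"dx":0,"dy":0,"dz":0,"ax":0,"ay":0,"az":0},{"dx":0,"dy":0,"dz":0,"ax":0,"ay":0,"az":0}]'
python3 -m jog '[{"dx":0,"dy":0,"dz":0.4,"ax":0,"ay":0,"az":0},{"dx":0,"dy":0,"dz":0.3,"ax":0,"ay":0,"az":0},{"dx":0,"dy":0,"dz":0,"ax":0,"ay":0,"az":0},{"dx":0,"dy":0,"dz":0,"ax":0,"ay":0,"az":0}]'
```

```text
time: 28.53
tool_pos: [0.6326, -0.124, 0.2266]
tcp_rot: [-2.22, -2.222, 0.0]
wrist_force: [-0.3, -0.3, -0.5]
width: 0.36
grip_force: 34.8
time: 28.87
tool_pos: [0.6326, -0.124, 0.2265]
tcp_rot: [2.22, 2.222, 0.0]
wrist_force: [-2.2, 0.6, 4.3]
width: 0.362
grip_force: 35.2
```

Contact. I'll release, rise, back away toward −y and check from the fixed cameras.

```bash
python3 -m jog '[{"dx":0,"dy":0,"dz":0,"ax":0,"ay":0,"az":0},{"dx":0,"dy":0,"dz":0,"ax":0,"ay":0,"az":0},{"dx":0,"dy":0,"dz":0,"ax":0,"ay":0,"az":0},{"dx":0,"dy":0,"dz":0,"ax":0,"ay":0,"az":0},{"dx":0,"dy":0,"dz":0,"ax":0,"ay":0,"az":0},{"dx":0,"dy":0,"dz":0,"ax":0,"ay":0,"az":0},{"dx":0,"dy":0,"dz":0,"ax":0,"ay":0,"az":0},{"dx":0,"dy":0,"dz":0,"ax":0,"ay":0,"az":0},{"dx":0,"dy":0,"dz":-10,"ax":0,"ay":0,"az":0},{"dx":0,"dy":0,"dz":-35,"ax":0,"ay":0,"az":0},{"dx":0,"dy":0,"dz":-40,"ax":0,"ay":0,"az":0},{"dx":0,"dy":0,"dz":-40,"ax":0,"ay":0,"az":0},{"dx":0,"dy":0,"dz":-40,"ax":0,"ay":0,"az":0},{"dx":0,"dy":0,"dz":-30,"ax":0,"ay":0,"az":0}]' 1
python3 -m jog '[{"dx":-40,"dy":-10,"dz":0,"ax":0,"ay":0,"az":0},{"dx":-40,"dy":-10,"dz":0,"ax":0,"ay":0,"az":0},{"dx":-40,"dy":-10,"dz":0,"ax":0,"ay":0,"az":0},{"dx":-40,"dy":-10,"dz":0,"ax":0,"ay":0,"az":0},{"dx":-40,"dy":-10,"dz":0,"ax":0,"ay":0,"az":0},{"dx":-40,"dy":-10,"dz":0,"ax":0,"ay":0,"az":0},{"dx":0,"dy":0,"dz":0,"ax":0,"ay":0,"az":0},{"dx":0,"dy":0,"dz":0,"ax":0,"ay":0,"az":0},{"dx":0,"dy":0,"dz":0,"ax":0,"ay":0,"az":0}]'
python3 - <<'E'
from h import *
np.set_printoptions(precision=4,suppress=True)
t,s=cam('top'),cam('scene'); B=blobs(blue(s))
for ce,st in blobs(blue(t)):
    if 180<ce[0]<300:
        X,e=min([cross(t,ce,s,b[0]) for b in B],key=lambda r:r[1]); print(ce.round(1),st[2:],X,round(e,4))
cv2.imwrite('pics/s9.png',cv2.resize(s['img'][80:320,140:420],None,fx=2.4,fy=2.4)[:,:,::-1])
cv2.imwrite('pics/t9.png',cv2.resize(t['img'][90:270,120:400],None,fx=2.4,fy=2.4)[:,:,::-1])
E
```

```text
time: 30.03
tool_pos: [0.6327, -0.124, 0.4263]
tcp_rot: [2.217, 2.219, 0.004]
wrist_force: [1.4, -0.4, 0.1]
width: 1.006
grip_force: 0.0
time: 30.78
tool_pos: [0.5726, -0.3641, 0.4214]
tcp_rot: [-2.222, -2.221, -0.001]
wrist_force: [-0.3, 0.2, -0.2]
width: 0.996
grip_force: 0.0
[197.3 160.2] [ 14  15 166] [0.631  0.1609 0.1421] 0.0013
[226.5 161.1] [ 14  14 159] [0.6321 0.0624 0.1013] 0.0005
[252.7 160.7] [11 11 88] [ 0.632  -0.0316  0.0927] 0.0027
[277.5 160.4] [ 8  8 56] [ 0.6329 -0.1217  0.0774] 0.0037
```

View pics/s9.png

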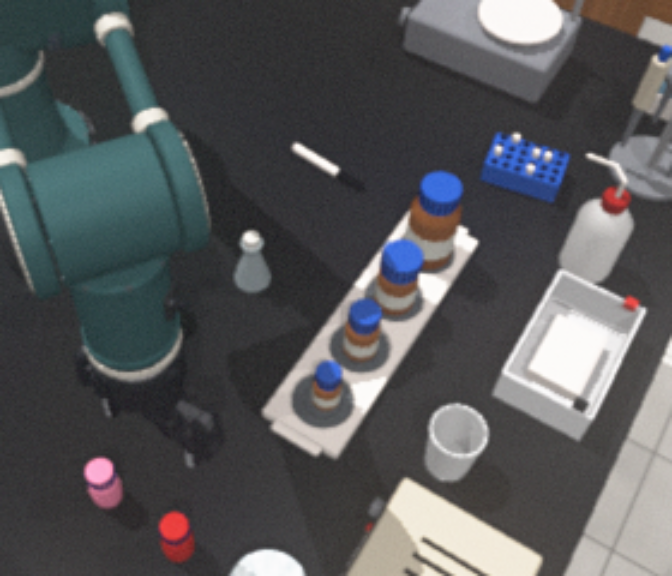

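View pics/t9.png

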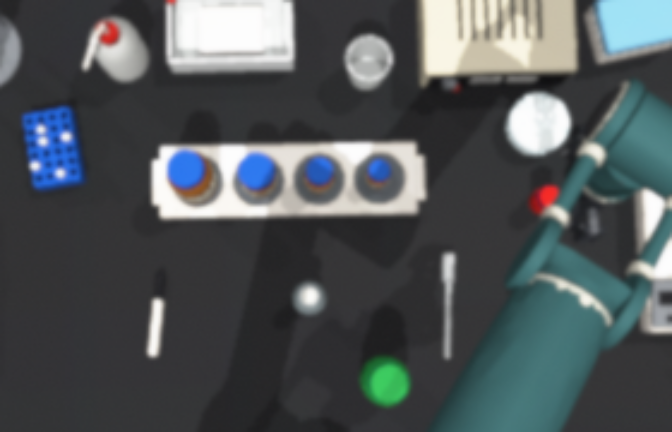

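Both pictures show the four bottles upright in the tray, in order from d at the left to a at the balance end. All are within about 4 mm of their pads. The flask stands untouched at (310,297) in the top crop. Handing in.

```bash
python3 -c "from workcell import bot; print(bot.finish_job())"
```

```text
the job is handed in; nothing more can be done
None
```

The job is handed in at about 31 s: all four bottles stand upright in the tray, smallest to largest from the balance end, each within about 4 mm of its pad centre by my last camera check, and the flask shows no visible movement; the hand-in returned no verdict.

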